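Sweep mounted lenses through a gate into the slot, in order

ROBOT

A 6-joint arm with a two-finger parallel gripper is mounted at the origin on a cart in front of the work surface, level with it; the furniture and walls round the work are solid. World frame = base frame: x ahead of the robot, y to its left, z up, the work surface at z = 0. Lengths are in mm, angles in rad, forces in N, time in s.
With the tool pointing down it reaches from about 400 to 825 mm from the base axis. Payload 7 kg.
Tool frame: the origin (TCP) lies between the finger pads; the fingertips stand finger_overhang ahead of it and the grasp point (between the pads) lies 2 mm behind it (finger_overhang is the distance from the TCP to the fingertips, in mm); z points along the fingers, y is the direction in which the jaws open and shut (so a half turn about z gives the same grasp; the last joint's range is limited). The gripper opens to 85 mm and grips with 20 to 120 N. Pads are 22 mm wide; open, the fingers measure 114 mm over their backs; the gripper's body (76 mm by 85 mm) begins 54 mm behind the grasp point. The pads swing forward as they close: fully open they stand 13 mm farther back than shut.
Start: joints at [1.52, 0.359, 0.012, 0, -1.224, -0.288], TCP at [224.348, 636.603, 248.302] pointing down, gripper open.
Joint ranges: [-3.07, 3.07], [-1.43, 2.12], [-1.02, 1.25], [-3.03, 1.67], [-3.05, -0], [-3.03, 3.03]. Speed limits (rad/s): [2.39, 2.39, 3.01, 3.14, 3.14, 3.14].

INTERFACE

Orientations are given as a rotation vector (axis times angle).
In Python, from workcell import * gives the robot as it stands. The module is installed in compiled form; this text tells all that it offers.
- The arm moves only by the tool arm_command, never from a script. Its argument "series" is a list of rows, each a list of 3 entries, a list of its own where there are three numbers: the gripper command: -1 is fully open, 1 is shut, values between are in proportion, then the shift along the tool's x, y, z in mm, then the turn about the tool's z in rad. In form: [[grip, [dx, dy, dz], yaw], ...]. A call has 1 to 5 rows; each row is the pose to reach, as a shift and turn from the pose commanded when the call began, along the tool's axes at that moment; what a row does not reach only later rows make up. A row lasts 1/8 s, in which the tool goes at most 62.5 mm and 10.7 degrees, less where a joint would pass 70% of its speed; a pose out of reach is approached as far as the arm can. A call with a gripper value outside its range is refused whole. The fingers move at their own pace and stop on an object; the grip force is fixed at half the most. Time passes only in rows, so rows that repeat a pose let the fingers close. It gives the time, the measured TCP pose, the force and the opening at its end, in the units of the state.
- read_state(): the state, without advancing time (a new reading comes with each control period).
- capture(name): name is "scene" or "top"; returns (picture, depth): 400x640x3 uint8, blue, green, red; 400x640 float32, mm along the optical axis (not along the pixel's ray), 0 where there is no reading.
- camera_model(name): a dict with "intrinsics" (3x3 intrinsics, pixels), "rvec" (rotation vector, rad) and "tvec" (3), from world to camera coordinates, as OpenCV has them. Camera axes: x right, y down, z forward; pixel columns grow to the right and rows downward; lengths in mm; the calibration is good to about 2 mm. A picture is of the moment at which its call begins. camera_model takes no time and is no camera call.
- job_done(): hands the job in, once; it reports no verdict.
Trained networks look in the newest picture that a camera, given by its name, has taken for a name from the list of things; names that differ only in an ending like _2 or _b are one class to them, and where a whole thing is asked for, a point or a joint stands for the part that bears it (a point fixed in the world has none). Each returns a list of dicts, best first, with "p" (0 to 1); they miss things now and then, are a little off and sometimes report something else, mostly with a low value. They report only what shows in the picture. A call takes as long as a camera call.
- look_for(name, camera): "centre" ([column, row] as shares, 0 to 1, of the picture: columns of its width, rows of its height, amid what is visible of it).
- regions_of(name, camera): "pixels" (400x640 bool, what is visible of it) and "centre" ([column, row] as shares, 0 to 1, of the picture: columns of its width, rows of its height, amid what is visible of it).
The state is a dict: "t": time; "joints": joint angles; "joint_vel": joint speeds; "joint_efforts": joint torques, N m; "position": TCP position; "orientation": TCP orientation; "force": force on the tool from outside, world axes, zero at the start; "wrist_torque": the same for the moment, N m; "opening": finger opening in mm.
Only numpy, scipy, OpenCV 4.12 (cv2) and the standard library are available. Lean on these libraries where they do the work, as an engineer would, in place of code of your own. Each camera call takes 0.05 s, during which the arm holds its last target. There are 200 camera calls.

TASK

With the fingertips, sweep the three mounted lenses across the sorting tray and through its narrow gate into the slot, one at a time: first the orange one, then the blue, then the white, each pushed wholly past the gate. Only push them gently along the tray floor, never squeezing, tipping or lifting one. Leave them standing in the slot in that order, orange deepest, and do not disturb anything else on the worktop.

Things in the scene. Friction and masses are not known exactly. Their poses are not given: they have to be found in the camera images.
- sorting_tray: Low green open tray, fixed. Origin: on the worktop under the middle of the gate; z up, pen to +y, slot to -y, both centred on x = 0. Floor top 3 mm, all wall tops 11 mm above the worktop, walls 4 mm thick: fingertips 13 to 20 mm above the worktop clear every wall and still push a lens by its upper half. Pen: 192 mm wide inside, y = +49 to +166 mm; the lenses start in it.
- gate (a point): Middle of the gate, on the tray floor, above the tray's origin: the mouth of the slot, 36 mm wide. Two dark funnel walls lead to it from the pen: their centre lines run from x = +-62, y = +47 mm to x = +-20, y = 0 in the tray's frame.
- slot_end (a point): Middle of the slot's closed end, on the floor, 110 mm from the gate along the tray's -y. The slot is straight, 36 mm wide between its walls all along, 110 mm long inside, with a dark floor; the three lenses fill 96 mm of it.
- lens_orange: Mounted lens, orange ring, amber glass, black lower band: upright cylinder 32 mm across, 22 mm tall, about 40 g, standing loose on the tray floor (its top is 25 mm above the worktop). Origin: centre of its underside, z up. The three lenses change places from start to start.
- lens_blue: Mounted lens, blue ring, clear glass, black lower band: upright cylinder 32 mm across, 22 mm tall, about 40 g, standing loose on the tray floor (its top is 25 mm above the worktop). Origin: centre of its underside, z up. The three lenses change places from start to start.
- lens_white: Mounted lens, white ring, clear glass, black lower band: upright cylinder 32 mm across, 22 mm tall, about 40 g, standing loose on the tray floor (its top is 25 mm above the worktop). Origin: centre of its underside, z up. The three lenses change places from start to start.
- jar_amber: Bystander: amber reagent jar with blue cap, 55 mm across, 123 tall. Origin: centre of its underside.
- measuring_cylinder: Bystander: clear measuring cylinder on a blue foot, 46 mm across, 138 tall. Origin: centre of its underside.
- vial_e: Bystander: small clear vial with black cap, 23 mm across, 48 tall. Origin: centre of its underside.
- filter_box: Bystander: blue and white box, 92 x 92 x 34 mm. Origin: centre of its underside.
- calculator: Bystander: dark desk calculator, 142 x 98 x 20 mm. Origin: centre of its underside.
- tape_clear: Bystander: roll of cream-coloured tape lying flat, 64 mm across, 18 tall. Origin: centre of its underside.
- marker_white: Bystander: white marker pen with red cap, 135 mm long, 17 across. Origin: centre of its underside.

How it is judged (in metres and radians):
On the way, in this order (a step that is already met when the one before it is completed fails the run):
1. the orange lens is wholly in the slot, blue and white still outside (x of lens_orange in the frame of sorting_tray between -0.006 and 0.006 m and y of lens_orange in the frame of sorting_tray below -0.014 m and y of each of lens_blue, lens_white in the frame of sorting_tray above 0 m), for 0.2 s.
2. the blue lens is wholly in the slot too, behind orange, white still outside (x of lens_orange in the frame of sorting_tray between -0.006 and 0.006 m and y of each of lens_orange, lens_blue in the frame of sorting_tray below -0.014 m and x of lens_blue in the frame of sorting_tray between -0.006 and 0.006 m and y of lens_white in the frame of sorting_tray above 0 m), for 0.2 s.
3. the white lens is wholly in the slot too (x of lens_orange in the frame of sorting_tray between -0.006 and 0.006 m and y of each of lens_orange, lens_blue, lens_white in the frame of sorting_tray below -0.014 m and x of lens_blue in the frame of sorting_tray between -0.006 and 0.006 m and x of lens_white in the frame of sorting_tray between -0.006 and 0.006 m), for 0.2 s.
At the end, for the whole second after the job is handed in: All three lenses stand at rest and upright (tilt under 0.1 rad) on the slot floor (underside less than 6 mm above the worktop), centred within 6 mm across the slot: orange's centre more than 70 mm past the gate, blue's 38 to 70 mm, white's 14 to 38 mm (x of lens_orange in the frame of sorting_tray between -0.006 and 0.006 m and y of lens_orange in the frame of sorting_tray below -0.07 m and x of lens_blue in the frame of sorting_tray between -0.006 and 0.006 m and y of lens_blue in the frame of sorting_tray between -0.07 and -0.038 m and x of lens_white in the frame of sorting_tray between -0.006 and 0.006 m and y of lens_white in the frame of sorting_tray between -0.038 and -0.014 m and angle between each of lens_orange, lens_blue, lens_white's own z axis and vertical below 0.1 rad and height (world z) of each of lens_orange, lens_blue, lens_white below 0.006 m and linear speed of each of lens_orange, lens_blue, lens_white below 0.01 m/s); the robot touches nothing.
It fails at once if a lens is lifted (underside more than 12 mm above the worktop) (height (world z) of any of lens_orange, lens_blue, lens_white above 0.012 m).
It fails at once if a lens is tipped by more than 0.4 rad (angle between any of lens_orange, lens_blue, lens_white's own z axis and vertical above 0.4 rad).
It fails at once if a lens is squeezed or pressed by the fingers with more than 15 N (contact force between the fingers and lens_orange above 15 N or contact force between the fingers and lens_blue above 15 N or contact force between the fingers and lens_white above 15 N).
It fails at once if a bystander is moved by more than 15 mm (distance of any of jar_amber, measuring_cylinder, vial_e, filter_box, calculator, tape_clear, marker_white from where it was at the start of the episode above 0.015 m).
It also fails if it takes over 64 s, if anything falls off the work surface, if the arm or the gripper's body presses on something with over 40 N, if the wrist force passes 120 N, or if a joint passes its speed limit or range.

## Working session

There is one attempt and no reset: what is moved stays moved. The work goes in short steps, Python scripts to look and compute and a tool call to move; the robot and the scene stay as the last step left them, time stands still between calls to the robot, and variables do not carry over. Pictures are saved under pics/ and viewed, about 8 in all and at most 12, crops included, and the job is handed in when it is done.

Besides the shell and the picture viewer there is one more tool, called after "Emit:" as a command line: name --argument value ..., lists and objects as JSON in quotes. arm_command: Moves the arm, as the interface text tells. Its arguments: {"type":"object","properties":{"series":{"type":"array"}},"required":["series"]}

```bash
mkdir -p pics; cat > h.py <<'E'
from workcell import *
import numpy as np, cv2
def cam(n):
    m=camera_model(n); R=cv2.Rodrigues(np.array(m["rvec"],float))[0]
    return np.array(m["intrinsics"],float),R,np.array(m["tvec"],float).ravel()
def ray(n,u,v,z):
    K,R,t=cam(n); C=-R.T@t; d=R.T@np.linalg.inv(K)@np.array([u,v,1.]); return C+d*(z-C[2])/d[2]
def proj(n,P):
    K,R,t=cam(n); q=(R@np.atleast_2d(P).T).T+t; q=q@K.T; return q[:,:2]/q[:,2:]
E
python3 - <<'E'
from h import *
for n in("top","scene"):
    p,d=capture(n); cv2.imwrite(f"pics/{n}0.png",p); K,R,t=cam(n); print(n,K[0,0],-R.T@t)
s=read_state(); print(s["t"],s["position"],s["orientation"],s["opening"])
for n in("top","scene"):
  for o in("lens_orange","lens_blue","lens_white","gate","slot_end"):
    for r in look_for(o,n)[:3]:
        c=np.array(r["centre"])*[640,400]; print(n,o,round(r["p"],2),c.round(1),ray(n,*c,25 if 'lens' in o else 3).round(1))
E
```

```text
top 518.2885016416503 [ 142.09244299    7.47157435 1422.74929459]
scene 363.8695637697423 [  50.66306862 -724.87350036  759.77375741]
0.1 [224.2185879  636.23906054 247.48752035] [ 3.09515150e+00 -5.29559213e-01 -1.77374608e-04] 85.63458480150034
top lens_blue 0.61 [304.1 158.7] [621.5 109.5  25. ]
top lens_blue 0.17 [281.4 248.8] [356.5 133.   25. ]
top lens_white 0.68 [294.9 189.8] [526.7 121.7  25. ]
top lens_white 0.46 [393.2 267.5] [ 348.7 -173.3   25. ]
top gate 0.69 [316.3 182.6] [562.5  66.2   3. ]
top slot_end 0.87 [316.  182.9] [561.5  66.8   3. ]
top slot_end 0.17 [300.4 178.2] [569.1 113.1   3. ]
scene lens_orange 0.6 [318.2 192.1] [564.2 103.1  25. ]
scene lens_blue 0.66 [334.9 187.6] [626.9  97.1  25. ]
scene lens_white 0.49 [301.9 196.2] [505.8 110.4  25. ]
scene slot_end 0.81 [330.4 203.5] [582.5  54.2   3. ]
scene slot_end 0.4 [288.4 133.7] [683.1 553.2   3. ]
scene slot_end 0.19 [241.2 153.6] [443.1 497.2   3. ]
```

View pics/top0.png

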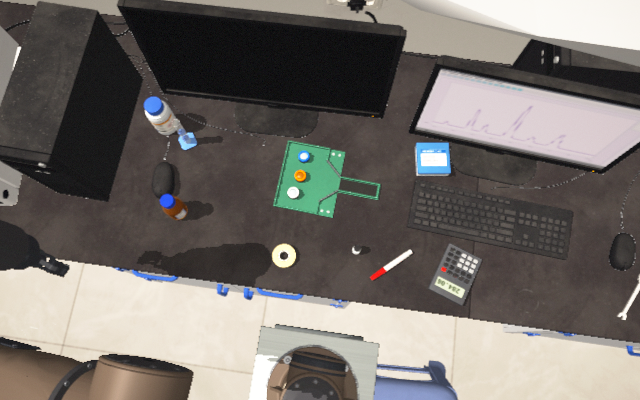

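View pics/scene0.png

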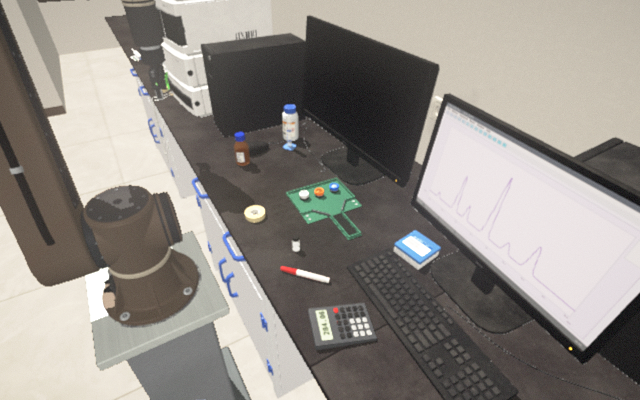

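The top view shows the tray's pen at about (310,180) and its slot running right to (380,188). The lenses are at (304,157) blue, (300,176) orange and (293,193) white. Next I'll zoom in and fit the tray pose.

```bash
cat >> h.py <<'E'
from scipy.optimize import minimize
def model_mask(n,x,y,a,ss=4):
    # green silhouette of tray (wall-top outline approx, floor 3mm) supersampled
    c,s=np.cos(a),np.sin(a); R=np.array([[c,-s],[s,c]])
    def P(pts,z): 
        w=(R@np.array(pts,float).T).T+[x,y]; return proj(n,np.c_[w,np.full(len(w),z)])
    return P
def outline():
    return [(-100,170),(100,170),(100,45),(66,45),(22,0),(22,-114),(-22,-114),(-22,0),(-66,45),(-100,45)]
E
python3 - <<'E'
from h import *
p=cv2.imread("pics/top0.png")
c=cv2.resize(p[135:225,265:390],None,fx=6,fy=6,interpolation=cv2.INTER_CUBIC); cv2.imwrite("pics/topc.png",c)
hsv=cv2.cvtColor(p,cv2.COLOR_BGR2HSV); g=cv2.inRange(hsv,(60,80,40),(90,255,255)); g[:,:265]=0;g[:,390:]=0;g[:135]=0;g[225:]=0
ys,xs=np.nonzero(g); print(len(xs),xs.min(),xs.max(),ys.min(),ys.max())
for o in("sorting_tray",):
    r=regions_of(o,"top"); print([(q["p"],q["pixels"].sum(),q["centre"]) for q in r])
E
```

```text
3809 273 380 141 217
[(0.8, np.int64(4296), [0.4936, 0.4552])]
```

View pics/topc.png

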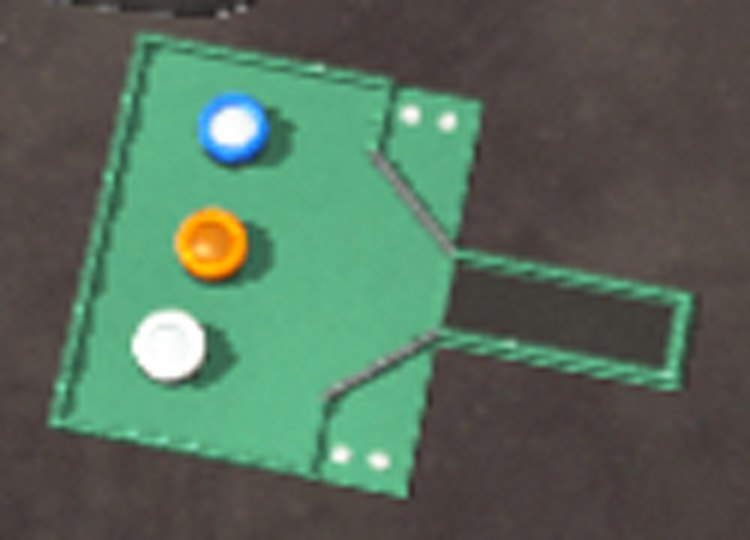

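```bash
cat > fit.py <<'E'
from h import *
def tray(x,y,a,pts):
    c,s=np.cos(a),np.sin(a); return (np.array([[c,-s],[s,c]])@np.atleast_2d(pts).T).T+[x,y]
def sil(n,q,front,S=6,off=(255,125),sh=(110,145)):
    m=np.zeros((sh[0]*S,sh[1]*S),np.uint8)
    def poly(pts,zs):
        w=tray(*q,pts); P=np.vstack([proj(n,np.c_[w,np.full(len(w),z)]) for z in zs])
        h=cv2.convexHull(P.astype(np.float32))[:,0]
        cv2.fillConvexPoly(m,np.round(((h+.5-off)*S-.5)*16).astype(np.int32),255,cv2.LINE_AA,4)
    poly([(-100,front),(100,front),(100,170),(-100,170)],(0,3)); poly([(-100,45),(100,45),(100,170),(-100,170)],(0,11))
    poly([(-22,-114),(22,-114),(22,0),(-22,0)],(0,11))
    return cv2.resize(m,sh[::-1],interpolation=cv2.INTER_AREA)/255.
E
python3 - <<'E'
from fit import *
p=cv2.imread("pics/top0.png")
hsv=cv2.cvtColor(p,cv2.COLOR_BGR2HSV); g=cv2.inRange(hsv,(60,70,40),(90,255,255)); g[:,:265]=0;g[:,390:]=0;g[:135]=0;g[225:]=0
cs,_=cv2.findContours(g,cv2.RETR_EXTERNAL,cv2.CHAIN_APPROX_NONE); g[:]=0; cv2.drawContours(g,[max(cs,key=cv2.contourArea)],-1,255,-1)
T=g[125:235,255:400]/255.
f=lambda v:((sil("top",v[:3],v[3])-T)**2).sum()
best=None
for a in (-.15,-.05,.05,.15,-.25,.25):
    r=minimize(f,[560,15,a,0],method="Nelder-Mead",options=dict(initial_simplex=np.array([[560,15,a,0],[580,15,a,0],[560,35,a,0],[560,15,a+.08,0],[560,15,a,8]]),xatol=.02,fatol=.02,maxiter=500))
    if best is None or r.fun<best.fun: best=r
print(best.x,best.fun)
q=best.x[:3]
big=cv2.resize(p[135:225,265:390],None,fx=6,fy=6,interpolation=cv2.INTER_CUBIC)
tp=lambda pts,z:((proj("top",np.c_[tray(*q,pts),np.full(len(pts),z)])+.5-[265,135])*6).astype(int)
for pts in ([(-18,0),(18,0),(18,-110),(-18,-110)],[(-96,49),(96,49),(96,166),(-96,166)],[(-62,47),(-20,0),(-20,0),(-62,47)],[(62,47),(20,0)]):
    cv2.polylines(big,[tp(pts,11)],True,(0,0,255),1)
c,s=np.cos(q[2]),np.sin(q[2])
H={"blue":((100,120,80),(125,255,255)),"orange":((5,150,100),(25,255,255)),"white":((0,0,190),(180,60,255))}
for k,(c0,guess) in {"blue":(H["blue"],(303.5,156)),"orange":(H["orange"],(300,175.5)),"white":(H["white"],(293,192.5))}.items():
    m=cv2.inRange(hsv,*c0); yy,xx=np.mgrid[:400,:640]; m[np.hypot(xx-guess[0],yy-guess[1])>8]=0
    pt=cv2.findNonZero(m)[:,0].astype(float); (cc,rad)=cv2.minEnclosingCircle(pt.astype(np.float32))
    hull=np.zeros_like(m); cv2.fillConvexPoly(hull,cv2.convexHull(pt.astype(np.int32)),1); M=cv2.moments(hull,True)
    cc=(M['m10']/M['m00'],M['m01']/M['m00'])
    w=ray("top",*cc,25); d=w[:2]-q[:2]; l=[c*d[0]+s*d[1],-s*d[0]+c*d[1]]
    print(k,np.round(cc,1),round(rad,1),w.round(1),np.round(l,1))
    cv2.circle(big,tuple(int((v+.5-o)*6) for v,o in zip(cc,(265,135))),3,(255,0,255),-1)
cv2.imwrite("pics/fit.png",big)
print(read_state()["t"])
E
```

```text
Traceback (most recent call last):
  File "fit.py", line 10, in sil
    poly([(-100,front),(100,front),(100,170),(-100,170)],(0,3)); poly([(-100,45),(100,45),(100,170),(-100,170)],(0,11))
    ~~~~^^^^^^^^^^^^^^^^^^^^^^^^^^^^^^^^^^^^^^^^^^^^^^^^^^^^^^^
  File "fit.py", line 7, in poly
    w=tray(*q,pts); P=np.vstack([proj(n,np.c_[w,np.full(len(w),z)]) for z in zs])
                                 ~~~~^^^^^^^^^^^^^^^^^^^^^^^^^^^^^^
  File "h.py", line 9, in proj
    K,R,t=cam(n); q=(R@np.atleast_2d(P).T).T+t; q=q@K.T; return q[:,:2]/q[:,2:]
          ~~~^^^
  File "h.py", line 4, in cam
    m=camera_model(n); R=cv2.Rodrigues(np.array(m["rvec"],float))[0]
ValueError: time passes only in moves, steps and waits
```

Caching the camera models.

```bash
sed -i 's/^def cam(n):/import functools\n@functools.lru_cache(None)\ndef cam(n):/' h.py
cat > meas.py <<'E'
from fit import *
H={"blue":((100,120,80),(125,255,255)),"orange":((5,150,100),(25,255,255)),"white":((0,0,190),(180,60,255))}
def lens(p,q,k,guess):
    hsv=cv2.cvtColor(p,cv2.COLOR_BGR2HSV); m=cv2.inRange(hsv,*H[k]); yy,xx=np.mgrid[:400,:640]; m[np.hypot(xx-guess[0],yy-guess[1])>8]=0
    pt=cv2.findNonZero(m)
    if pt is None: return None
    hull=np.zeros_like(m); cv2.fillConvexPoly(hull,cv2.convexHull(pt),1); M=cv2.moments(hull,True)
    cc=(M['m10']/M['m00'],M['m01']/M['m00']); w=ray("top",*cc,25)
    return np.array(cc),hull.sum(),w,loc(q,w)
def loc(q,w):
    c,s=np.cos(q[2]),np.sin(q[2]); d=w[:2]-q[:2]; return np.array([c*d[0]+s*d[1],-s*d[0]+c*d[1]])
E
python3 - <<'E'
from meas import *
p=cv2.imread("pics/top0.png")
hsv=cv2.cvtColor(p,cv2.COLOR_BGR2HSV); g=cv2.inRange(hsv,(60,70,40),(90,255,255)); g[:,:265]=0;g[:,390:]=0;g[:135]=0;g[225:]=0
cs,_=cv2.findContours(g,cv2.RETR_EXTERNAL,cv2.CHAIN_APPROX_NONE); g[:]=0; cv2.drawContours(g,[max(cs,key=cv2.contourArea)],-1,255,-1)
T=g[125:235,255:400]/255.
f=lambda v:((sil("top",v[:3],v[3])-T)**2).sum()
best=None
for a in (-.15,-.05,.05,.15,-.25,.25):
    r=minimize(f,[560,15,a,0],method="Nelder-Mead",options=dict(initial_simplex=np.array([[560,15,a,0],[580,15,a,0],[560,35,a,0],[560,15,a+.08,0],[560,15,a,8]]),xatol=.02,fatol=.02,maxiter=500))
    if best is None or r.fun<best.fun: best=r
print(best.x,best.fun)
q=best.x[:3]
big=cv2.resize(p[135:225,265:390],None,fx=6,fy=6,interpolation=cv2.INTER_CUBIC)
tp=lambda pts,z:((proj("top",np.c_[tray(*q,pts),np.full(len(pts),z)])+.5-[265,135])*6).astype(int)
for pts in ([(-18,0),(18,0),(18,-110),(-18,-110)],[(-96,49),(96,49),(96,166),(-96,166)],[(-62,47),(-20,0)],[(62,47),(20,0)]):
    cv2.polylines(big,[tp(pts,11)],True,(0,0,255),1)
for k,g in {"blue":(303.5,156),"orange":(300,175.5),"white":(293,192.5)}.items():
    cc,n,w,l=lens(p,q,k,g); print(k,cc.round(1),n,w.round(1),l.round(1))
    cv2.circle(big,tuple(int((v+.5-o)*6) for v,o in zip(cc,(265,135))),3,(255,0,255),-1)
for o in ("jar_amber","measuring_cylinder","vial_e","tape_clear","marker_white","filter_box"):
    r=look_for(o,"top"); print(o,[(round(x["p"],2),loc(q,ray("top",*(np.array(x["centre"])*[640,400]),10)).round()) for x in r[:1]])
cv2.imwrite("pics/fit.png",big)
print(read_state()["t"])
E
```

```text
[ 5.67374663e+02  2.52414273e+00 -6.31705404e-02 -4.49295448e-01] 98.61379469434833
blue [303.5 156. ] 108 [629.2 112.5  25. ] [ 54.8 113.7]
orange [300.1 175.4] 109 [570.6 113.5  25. ] [ -3.8 111. ]
white [292.6 191.9] 111 [519.8 127.1  25. ] [-55.3 121.4]
jar_amber [(0.56, array([-159.,  430.]))]
measuring_cylinder [(0.79, array([ 50., 473.]))]
vial_e [(0.58, array([-175.,  -87.]))]
tape_clear [(0.7, array([-218.,  119.]))]
marker_white [(0.61, array([-218., -183.]))]
filter_box [(0.62, array([ 124., -246.]))]
0.95
```

View pics/fit.png

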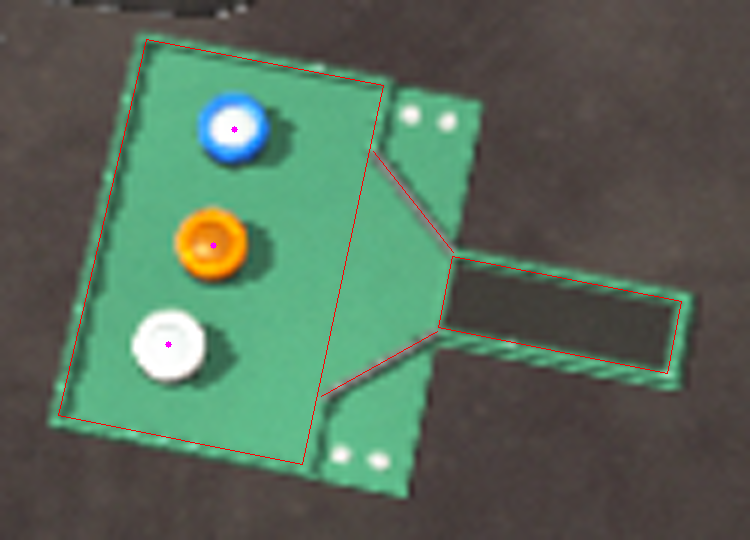

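The fit sits well on the tray and the lens centres (slot edges within about 1 px). Next I'll check the finger overhang and the monitor clearance, and add a motion helper.

```bash
cat >> meas.py <<'E'
from scipy.spatial.transform import Rotation as Ro
Q=np.array([567.4,2.5,-.0632])
def plan(rows,grip):
    # rows: (lensX,lensY,heading,back,z) in tray frame; heading 0 = push to -y; positive turns ccw from above
    s=read_state(); R=Ro.from_rotvec(s["orientation"]).as_matrix(); p=np.array(s["position"]); out=[]
    th0=np.arctan2(R[1,0],R[0,0])
    for X,Y,h,b,z in rows:
        hd=np.array([np.sin(h),-np.cos(h)]); w=tray(*Q,np.array([X,Y])-b*hd)[0]
        d=R.T@(np.r_[w,z]-p); a=Q[2]-np.pi/2+h
        yaw=-((a-th0+np.pi)%(2*np.pi)-np.pi); out.append([grip,[round(float(v),1) for v in d],round(float(yaw),3)])
    print("t",s["t"],"tcp",np.round(p,1),"tray",loc(Q,p).round(1),"open",round(s["opening"],1)); print(str(out).replace(" ",""))
E
python3 - <<'E'
from meas import *
import workcell
print([k for k in dir(workcell) if not k.startswith('_')], globals().get("finger_overhang"))
print(read_state().keys())
p,d=capture("top"); K,R,t=cam("top")
for u,v in((270,104),(300,108),(330,111),(360,113),(280,130),(310,132)):
    z=float(d[v,u]); c=np.linalg.inv(K)@[u,v,1]*z; print((u,v),(R.T@(c-t)).round())
plan([(-4,145,0,24,240)],0.53)
E
```

```text
['MotionError', 'camera_model', 'capture', 'finger_overhang', 'job_done', 'look_for', 'read_state', 'regions_of'] 17.0
dict_keys(['t', 'joints', 'joint_vel', 'joint_efforts', 'position', 'orientation', 'force', 'wrist_torque', 'opening'])
(270, 104) [733. 218. 118.]
(300, 108) [734. 136. 115.]
(330, 111) [736.  53. 116.]
(360, 113) [736. -28. 128.]
(280, 130) [704. 193.  10.]
(310, 132) [712. 106.   7.]
t 1.0 tcp [224.4 636.6 248.3] tray [-382.4  611.2] open 85.5
[[0.53,[484.5,322.5,8.3],1.295]]
```

Emit:
arm_command --series '[[0.53, [484.5, 322.5, 8], 1.295], [0.53, [484.5, 322.5, 8], 1.295], [0.53, [484.5, 322.5, 8], 1.295], [0.53, [484.5, 322.5, 8], 1.295], [0.53, [484.5, 322.5, 8], 1.295]]'

```text
t: 1.62
position: [413.0, 385.2, 244.4]
orientation: [-2.517, 1.878, -0.0]
force: [1.6, 1.4, 0.0]
opening: 20.3
```

```bash
python3 -c "
from meas import *
plan([(-4,145,0,24,240)],0.53)"
```

```text
t 1.625 tcp [413.  385.2 244.4] tray [-178.2  372.2] open 20.3
[[0.53,[250.8,-93.5,4.3],0.352]]
```

Emit:
arm_command --series '[[0.53, [250.8, -93.5, 4], 0.352], [0.53, [250.8, -93.5, 4], 0.352], [0.53, [250.8, -93.5, 4], 0.352], [0.53, [250.8, -93.5, 4], 0.352], [0.53, [250.8, -93.5, 4], 0.352]]'

```text
t: 2.25
position: [575.9, 171.1, 239.8]
orientation: [2.153, -2.288, 0.0]
force: [-1.2, -0.1, -0.2]
opening: 20.1
```

Emit:
arm_command --series '[[0.53, [0, 0, 60], 0], [0.53, [0, 0, 120], 0], [0.53, [0, 0, 160], 0], [0.53, [0, 0, 160], 0]]'

```text
t: 2.75
position: [572.4, 173.2, 77.2]
orientation: [2.153, -2.28, -0.002]
force: [-0.8, 0.1, 0.8]
opening: 20.3
```

```bash
python3 -c "
from meas import *
plan([(-4,145,0,24,80)],0.53)
p,d=capture('scene'); K,R,t=cam('scene'); s=read_state(); P=np.array(s['position'])
u,v=proj('scene',P-[0,0,17])[0]; print(u,v)
# depth points near the fingers: lowest world z within 45mm of tool axis above 35 mm
vv,uu=np.mgrid[int(v)-60:int(v)+40,int(u)-60:int(u)+60]; z=d[vv,uu]; 
c=np.stack([uu,vv,np.ones_like(uu)],-1)@np.linalg.inv(K).T*z[...,None]; w=(c-t)@R
m=(np.hypot(w[...,0]-P[0],w[...,1]-P[1])<35)&(z>0)&(w[...,2]>32); print(np.sort(w[m][:,2])[:12].round(1))
u,v=int(u),int(v)
cv2.imwrite('pics/s1.png',cv2.resize(p[v-50:v+40,u-60:u+60],None,fx=6,fy=6,interpolation=cv2.INTER_CUBIC)); print('off',u-60,v-50)"
```

```text
t 2.75 tcp [572.4 173.2  77.2] tray [ -5.8 170.7] open 20.3
[[0.53,[1.7,-1.8,-2.8],0.006]]
310.26965963995696 171.6150549409504
[56.9 60.7 60.7 61.3 61.4 61.6 61.9 62.5 63.2 63.4 63.5 63.6]
off 250 121
```

View pics/s1.png

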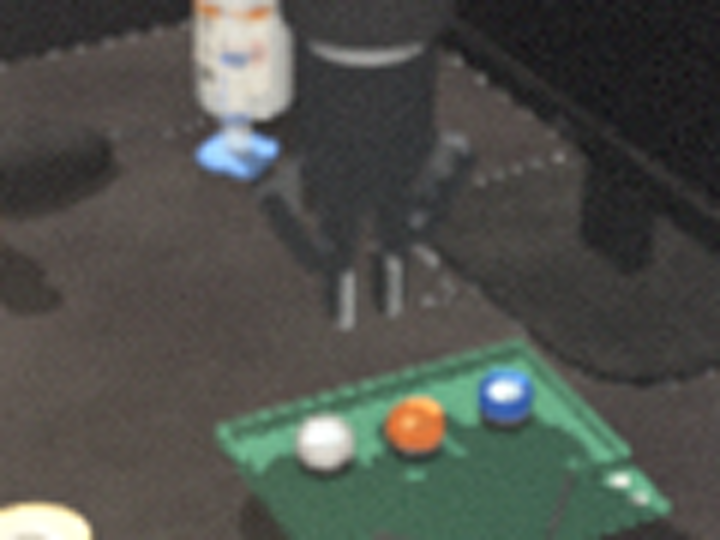

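The tips measure about 16–20 mm below the TCP, which agrees with the 17 mm overhang. Descending behind orange.

```bash
python3 -c "
from meas import *
plan([(-4,136,0,24,55),(-4,136,0,24,38),(-4,136,0,24,32)],0.53)"
```

```text
t 2.8 tcp [574.1 174.1  79.7] tray [ -4.2 171.6] open 20.2
[[0.53,[11.6,-0.2,24.7],0.006],[0.53,[11.6,-0.2,41.7],0.006],[0.53,[11.6,-0.2,47.7],0.006]]
```

Emit:
arm_command --series '[[0.53, [11.6, -0.2, 25], 0.006], [0.53, [11.6, -0.2, 41], 0.006], [0.53, [11.6, -0.2, 47.5], 0.006], [0.53, [11.6, -0.2, 47.5], 0.006]]'

```text
t: 3.3
position: [574.3, 162.9, 33.0]
orientation: [-2.15, 2.29, -0.0]
force: [0.4, 0.3, 0.1]
opening: 20.0
```

```bash
python3 -c "
from meas import *
plan([(-3,110,0,24,32),(-2,100,0,24,32),(-1,90,0,24,32),(0,80,0,24,32),(0,70,0,24,32)],0.53)
p,d=capture('scene'); K,R,t=cam('scene'); s=read_state(); P=np.array(s['position'])
u,v=proj('scene',P-[0,0,17])[0]; print(u,v)
vv,uu=np.mgrid[int(v)-40:int(v)+30,int(u)-40:int(u)+40]; z=d[vv,uu]
c=np.stack([uu,vv,np.ones_like(uu)],-1)@np.linalg.inv(K).T*z[...,None]; w=(c-t)@R
m=(abs(w[...,0]-P[0])<25)&(abs(w[...,1]-P[1])<13)&(z>0)&(w[...,2]>7);print(np.sort(w[m][:,2])[:14].round(1), s['force'])
u,v=int(u),int(v)
cv2.imwrite('pics/s2.png',cv2.resize(p[v-35:v+30,u-45:u+45],None,fx=8,fy=8,interpolation=cv2.INTER_CUBIC)); print('off',u-45,v-35)"
```

```text
t 3.3 tcp [574.3 162.9  33. ] tray [ -3.3 160.5] open 20.0
[[0.53,[26.5,-0.3,1.0],0.0],[0.53,[36.5,-1.3,1.0],0.0],[0.53,[46.5,-2.3,1.0],0.0],[0.53,[56.5,-3.3,1.0],0.0],[0.53,[66.5,-3.3,1.0],0.0]]
311.86900665630986 184.24407169443532
[ 7.4  8.   9.   9.4  9.5 10.  10.3 10.4 10.7 13.  13.2 14.2 14.6 17.7] [-0.06447199 -0.39604916  0.00095554]
off 266 149
```

View pics/s2.png

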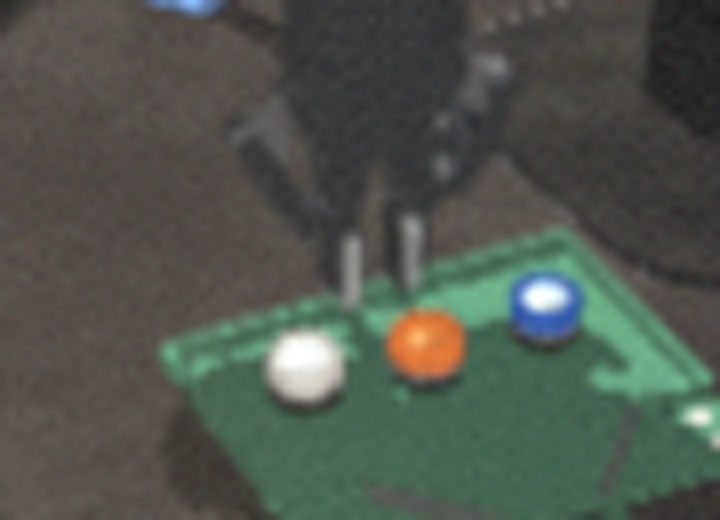

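```bash
python3 -c "
from meas import *
o=np.array([266,149])
f=lambda X,Y,z:((proj('scene',np.r_[tray(*Q,[X,Y])[0],z])[0]+.5-o)*8).round()
print('orange top',f(-3.8,111,25),'orange mid',f(-3.8,111,14),'white mid',f(-55.3,121.4,14),'blue',f(54.8,113.7,14))
for z in (13,16,19): print(z,'tips front L/R outer mid',f(-3.3-17,149.5,z),f(-3.3+17,149.5,z), 'inner',f(-13.3,149.5,z),f(6.7,149.5,z))
print('corner',f(-100,170,11),f(100,170,11))"
```

```text
orange top [422. 332.] orange mid [422. 352.] white mid [301. 371.] blue [539. 313.]
13 tips front L/R outer mid [347. 316.] [417. 296.] inner [361. 312.] [402. 300.]
16 tips front L/R outer mid [347. 310.] [417. 290.] inner [361. 306.] [402. 294.]
19 tips front L/R outer mid [347. 305.] [417. 284.] inner [361. 300.] [403. 289.]
corner [158. 342.] [566. 226.]
```

The finger projection agrees with the picture, with tips about 16–17 mm high. The tray looks offset by about 1–2 mm in +x between the two cameras, so I'll split the difference (+1 mm) and start pushing orange.

```bash
sed -i 's/^Q=.*/Q=np.array([568.4,2.5,-.0632])/' meas.py; python3 -c "
from meas import *
plan([(-4,124,0,24,31),(-4,112,0,24,31),(-3,100,0,24,31),(-2,90,0,24,31),(-1,80,0,24,31)],0.53)"
```

```text
t 3.35 tcp [574.4 162.9  33.3] tray [ -4.1 160.5] open 19.7
[[0.53,[12.5,-0.1,2.3],0.0],[0.53,[24.5,-0.1,2.3],0.0],[0.53,[36.5,-1.1,2.2],0.0],[0.53,[46.5,-2.1,2.2],0.0],[0.53,[56.5,-3.1,2.2],0.0]]
```

Emit:
arm_command --series '[[0.53, [12, 0, 2.2], 0], [0.53, [22, 0, 2.2], 0], [0.53, [32, -0.5, 2.2], 0], [0.53, [42, -1.5, 2.2], 0], [0.53, [52, -2.5, 2.2], 0]]'

```text
t: 3.98
position: [573.3, 109.6, 30.4]
orientation: [-2.149, 2.291, -0.0]
force: [-1.0, 0.3, 0.8]
opening: 20.0
```

```bash
cat >> meas.py <<'E'
def scene(name,X,Y,show=True):
    p,d=capture('scene'); cv2.imwrite('pics/raw_'+name,p); u,v=proj('scene',np.r_[tray(*Q,[X,Y])[0],14])[0].astype(int)
    cv2.imwrite('pics/'+name,cv2.resize(p[v-35:v+30,u-45:u+45],None,fx=8,fy=8,interpolation=cv2.INTER_CUBIC)); print('off',u-45,v-35)
    return p
def slens(p,k,X,Y,r=9):
    # lens position from scene: bounding of colour blob's centroid, z ~ 18
    u,v=proj('scene',np.r_[tray(*Q,[X,Y])[0],18])[0]
    hsv=cv2.cvtColor(p,cv2.COLOR_BGR2HSV); m=cv2.inRange(hsv,*H[k]); yy,xx=np.mgrid[:400,:640]; m[np.hypot(xx-u,yy-v)>r]=0
    M=cv2.moments(m,True); 
    if M['m00']<5: print(k,'lost'); return
    c=(M['m10']/M['m00'],M['m01']/M['m00']); print(k,'scene',np.round(c,1),int(M['m00']),loc(Q,ray('scene',*c,20)).round(1))
E
python3 -c "
from meas import *
p0=cv2.imread('pics/scene0.png')
for k,X,Y in (('orange',-5,111),('blue',54,114),('white',-56,121)): slens(p0,k,X,Y)
p=scene('s3.png',-3,80)
slens(p,'orange',-2,84); slens(p,'blue',54,114); slens(p,'white',-56,121)
plan([(-.5,76,0,24,31),(0,66,0,24,31),(0,56,0,24,31),(0,46,0,24,31),(0,36,0,24,31)],0.53); print(read_state()['force'])"
```

```text
orange scene [319.  191.4] 53 [ -3.2 108.7]
blue scene [333.8 186.7] 44 [ 55.1 110.3]
white scene [303.5 193.2] 66 [-54.8 122. ]
off 277 162
orange scene [322.9 196.1] 59 [-3.4 79.8]
blue scene [333.7 186.7] 45 [ 54.9 110.3]
white scene [303.5 193.2] 58 [-54.8 122.2]
t 4.025 tcp [573.  108.7  30.3] tray [ -2.1 106.2] open 20.4
[[0.53,[6.2,-1.6,-0.7],-0.001],[0.53,[16.2,-2.2,-0.7],-0.001],[0.53,[26.2,-2.2,-0.7],-0.001],[0.53,[36.2,-2.2,-0.7],-0.001],[0.53,[46.2,-2.2,-0.7],-0.001]]
[ 0.42388637 -0.15175661 -0.08883101]
```

Orange follows in the cradle (24 mm ahead of the tool, as modelled) and the other lenses haven't moved. Continuing to the gate.

Emit:
arm_command --series '[[0.53, [8, -1, -0.5], 0], [0.53, [18, -2, -0.5], 0], [0.53, [28, -2.2, -0.5], 0], [0.53, [38, -2.2, -0.5], 0], [0.53, [48, -2.2, -0.5], 0]]'

```text
t: 4.65
position: [572.2, 61.6, 30.8]
orientation: [-2.15, 2.291, -0.0]
force: [0.0, 0.8, -0.4]
opening: 20.2
```

```bash
python3 -c "
from meas import *
p=scene('s4.png',0,20)
slens(p,'orange',0,33); slens(p,'blue',54,114); slens(p,'white',-56,121)
plan([(0,26,0,24,31),(0,18,0,24,31),(0,10,0,24,31),(0,2,0,24,31),(0,-6,0,24,31)],0.53); print(read_state()['force'])"
```

```text
off 287 172
orange scene [330.2 203.9] 63 [-1.6 32.9]
blue lost
white scene [303.5 193.2] 66 [-54.8 122. ]
t 4.7 tcp [571.8  60.7  30.7] tray [-0.2 58.3] open 20.3
[[0.53,[8.3,-0.3,-0.3],-0.001],[0.53,[16.3,-0.3,-0.3],-0.001],[0.53,[24.3,-0.3,-0.3],-0.001],[0.53,[32.3,-0.3,-0.3],-0.001],[0.53,[40.3,-0.3,-0.3],-0.001]]
[-1.62313038 -0.62748768 -0.03879124]
```

View pics/s4.png

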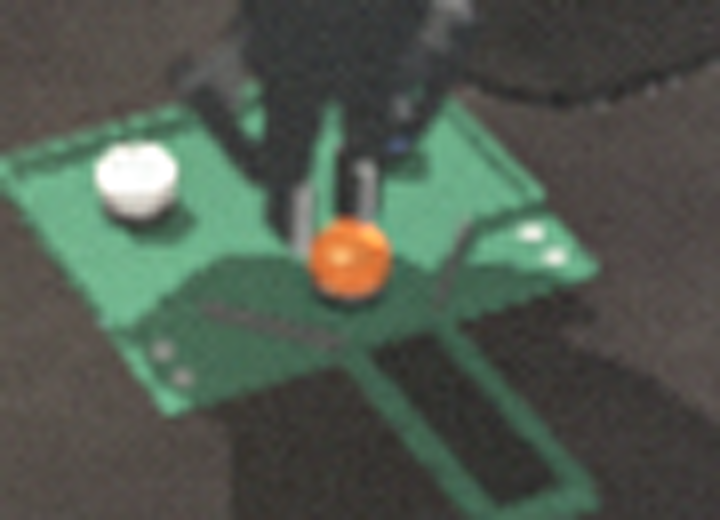

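Orange looks slightly left of the slot line. I'll fit the tray in the scene camera too, so the offset is measured within one camera.

```bash
python3 - <<'E'
from meas import *
p=cv2.imread("pics/scene0.png")
hsv=cv2.cvtColor(p,cv2.COLOR_BGR2HSV); g=cv2.inRange(hsv,(60,70,30),(90,255,255)); g[:,:270]=0;g[:,380:]=0;g[:165]=0;g[250:]=0
cs,_=cv2.findContours(g,cv2.RETR_EXTERNAL,cv2.CHAIN_APPROX_NONE); g[:]=0; cv2.drawContours(g,[max(cs,key=cv2.contourArea)],-1,255,-1)
off=(265,160);sh=(95,120); T=g[160:255,265:385]/255.
f=lambda v:((sil("scene",v,-.4,off=off,sh=sh)-T)**2).sum()
x0=np.array([567.4,2.5,-.0632])
r=minimize(f,x0,method="Nelder-Mead",options=dict(initial_simplex=np.array([x0,x0+[5,0,0],x0+[0,5,0],x0+[0,0,.03]]),xatol=.02,fatol=.02))
print(r.x,r.fun,f(x0)); Qs=r.x
for n,k,X,Y in (("pics/scene0.png",'orange',-4,111),("pics/raw_s4.png",'orange',0,33)):
    im=cv2.imread(n); hsv=cv2.cvtColor(im,cv2.COLOR_BGR2HSV); u,v=proj('scene',np.r_[tray(*Qs,[X,Y])[0],18])[0]
    m=cv2.inRange(hsv,*H[k]); yy,xx=np.mgrid[:400,:640]; m[np.hypot(xx-u,yy-v)>9]=0; M=cv2.moments(m,True)
    print(loc(Qs,ray('scene',M['m10']/M['m00'],M['m01']/M['m00'],20)).round(1))
E
```

```text
[ 5.68608574e+02  8.11130981e-01 -6.55711600e-02] 119.5746866589773 141.19846212995003
[ -3.7 110.4]
[-2.  34.6]
```

Both fits agree on x ≈ 568.5; orange sits at about x = −2. I'll aim the tool at +1.5.

Emit:
arm_command --series '[[0.53, [8, -1, -0.3], 0], [0.53, [14, -2, -0.3], 0], [0.53, [20, -2, -0.3], 0], [0.53, [26, -2, -0.3], 0], [0.53, [32, -2, -0.3], 0]]'

```text
t: 5.32
position: [572.2, 29.9, 31.1]
orientation: [-2.15, 2.291, 0.0]
force: [-0.2, -0.2, 0.6]
opening: 20.1
```

```bash
sed -i 's/^Q=.*/Q=np.array([568.5,1.6,-.0645])/' meas.py; python3 -c "
from meas import *
p=scene('s5.png',0,-20)
slens(p,'orange',0,3); slens(p,'white',-56,121)
plan([(1,-4,0,24,31),(1,-12,0,24,31),(1,-20,0,24,31),(1,-28,0,24,31),(1,-36,0,24,31)],0.53); print(read_state()['force'])"
```

```text
off 293 179
orange scene [335.5 209.5] 66 [0.1 1.5]
white scene [303.5 193.2] 66 [-55.1 122.8]
t 5.375 tcp [572.   29.4  31.1] tray [ 1.7 27.9] open 20.4
[[0.53,[7.9,0.7,0.1],0.001],[0.53,[15.9,0.7,0.1],0.001],[0.53,[23.9,0.8,0.1],0.001],[0.53,[31.9,0.8,0.1],0.001],[0.53,[39.9,0.8,0.1],0.001]]
[-0.0698702  -0.29760413 -0.04041784]
```

View pics/s5.png

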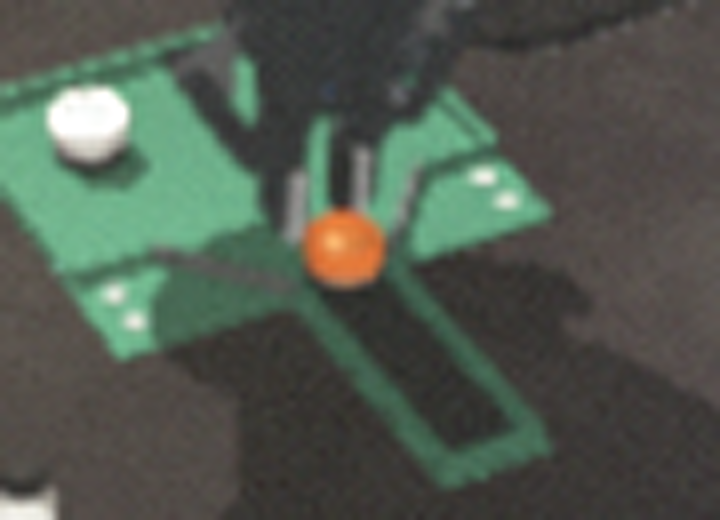

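Orange is at the gate, centred at about (345,248) in the crop, with no forces building up. Continuing straight down the slot.

Emit:
arm_command --series '[[0.53, [7, 0.2, 0], 0], [0.53, [14, 0.3, 0], 0], [0.53, [21, 0.5, 0], 0], [0.53, [28, 0.5, 0], 0], [0.53, [35, 0.5, 0], 0]]'

```text
t: 6.0
position: [569.5, -5.2, 31.1]
orientation: [2.15, -2.291, 0.0]
force: [-0.6, 0.7, -0.2]
opening: 20.0
```

```bash
python3 -c "
from meas import *
p=scene('s6.png',0,-40)
slens(p,'orange',0,-34); slens(p,'white',-56,121)
plan([(1,-40,0,24,31),(1,-50,0,24,31),(1,-60,0,24,31),(1,-70,0,24,31),(1,-80,0,24,31),(1,-88,0,24,31)],0.53); print(read_state()['force'])"
```

```text
off 296 183
orange scene [341.  215.8] 75 [  0.4 -32.6]
white scene [303.5 193.2] 66 [-55.1 122.8]
t 6.05 tcp [569.3  -5.8  31.1] tray [ 1.3 -7.3] open 19.9
[[0.53,[8.7,0.3,0.1],0.001],[0.53,[18.7,0.3,0.1],0.001],[0.53,[28.7,0.3,0.1],0.001],[0.53,[38.7,0.3,0.1],0.001],[0.53,[48.7,0.3,0.1],0.001],[0.53,[56.7,0.3,0.1],0.001]]
[ 0.54399303 -0.64395094 -0.60087328]
```

Emit:
arm_command --series '[[0.53, [10, 0.2, 0], 0], [0.53, [21, 0.3, 0], 0], [0.53, [32, 0.3, 0], 0], [0.53, [43, 0.3, 0], 0], [0.53, [52, 0.3, 0], 0]]'

```text
t: 6.68
position: [565.8, -57.4, 31.1]
orientation: [2.149, -2.291, -0.0]
force: [-0.4, -0.0, -0.2]
opening: 20.3
```

Emit:
arm_command --series '[[0.53, [0, 0, 0], 0], [0.53, [-12, 0, 0], 0], [0.53, [-15, 0, -40], 0], [0.53, [-50, 0, -80], 0], [0.53, [-110, 0, -80], 0]]'

```text
t: 7.3
position: [575.0, 55.0, 114.8]
orientation: [-2.144, 2.288, -0.004]
force: [0.8, -0.0, -1.0]
opening: 19.9
```

```bash
python3 -c "
from meas import *
p=scene('s7.png',0,-40)
slens(p,'orange',0,-84); slens(p,'white',-56,121); slens(p,'blue',54,114)
plan([(70,142,-.53,24,110)],0.53); print(read_state()['force'])"
```

```text
off 296 183
orange scene [349.8 226.3] 86 [ -0.  -86.3]
white scene [303.5 193.2] 66 [-55.1 122.8]
blue scene [333.8 186.7] 44 [ 54.8 111.2]
t 7.35 tcp [575.3  61.1 113.5] tray [ 2.9 59.8] open 20.1
[[0.53,[-102.6,-79.5,4.3],0.533]]
[1.2726696  4.12301828 0.01670138]
```

Orange rests at x≈0, y≈−86. Now to blue, with the cradle turned towards the gate.

```bash
python3 -c "
from meas import *
plan([(54,112.5,-.55,48,110),(54,112.5,-.55,48,60),(54,112.5,-.55,48,31)],0.53)"
```

```text
t 7.35 tcp [575.3  61.1 113.5] tray [ 2.9 59.8] open 20.1
[[0.53,[-93.3,-76.4,4.3],0.553],[0.53,[-93.2,-76.1,54.3],0.553],[0.53,[-93.1,-76.0,83.3],0.553]]
```

Emit:
arm_command --series '[[0.53, [-45, -38, 4], 0.18], [0.53, [-93, -76, 4], 0.36], [0.53, [-93, -76, 4], 0.553], [0.53, [-93, -76, 40], 0.553], [0.53, [-93, -76, 60], 0.553]]'

```text
t: 7.98
position: [653.6, 142.5, 49.2]
orientation: [1.443, -2.788, -0.001]
force: [-0.0, 0.0, -0.1]
opening: 20.0
```

```bash
python3 -c "
from meas import *
plan([(54,112.5,-.55,48,40),(54,112.5,-.55,48,31),(54,112.5,-.55,38,31),(54,112.5,-.55,28,31)],0.53)"
```

```text
t 7.975 tcp [653.6 142.5  49.2] tray [ 75.8 146.1] open 20.0
[[0.53,[-8.0,1.0,9.2],-0.001],[0.53,[-8.0,1.0,18.2],-0.001],[0.53,[2.0,1.0,18.2],-0.001],[0.53,[12.0,1.0,18.2],-0.001]]
```

Emit:
arm_command --series '[[0.53, [0, 1, 9], 0], [0.53, [0, 1, 18], 0], [0.53, [0, 1, 18], 0]]'

```text
t: 8.35
position: [653.7, 142.1, 33.0]
orientation: [1.443, -2.79, -0.0]
force: [-0.7, -0.4, 0.6]
opening: 20.1
```

```bash
python3 -c "
from meas import *
p=scene('s8.png',40,100)
slens(p,'blue',54,112); slens(p,'white',-56,121)
h=-.55
plan([(54-9*i*.523,112.5-9*i*.8525,h,24,31) for i in (0,1,2,3,4,5,6,7,8,9,10)],0.53); print(read_state()['force'])"
```

```text
off 286 155
blue scene [333.9 187.2] 39 [ 53.8 108.7]
white scene [303.5 193.2] 66 [-55.1 122.8]
t 8.4 tcp [654.1 142.   33.5] tray [ 76.3 145.6] open 20.4
[[0.53,[15.9,1.7,2.5],-0.002],[0.53,[24.9,1.7,2.5],-0.002],[0.53,[33.9,1.7,2.5],-0.002],[0.53,[42.9,1.7,2.5],-0.002],[0.53,[51.9,1.6,2.5],-0.002],[0.53,[60.9,1.6,2.5],-0.002],[0.53,[69.9,1.6,2.5],-0.002],[0.53,[78.9,1.6,2.5],-0.002],[0.53,[87.9,1.6,2.5],-0.002],[0.53,[96.9,1.6,2.5],-0.002],[0.53,[106.0,1.6,2.5],-0.002]]
[-0.17583942 -1.1897492   0.87584344]
```

View pics/s8.png

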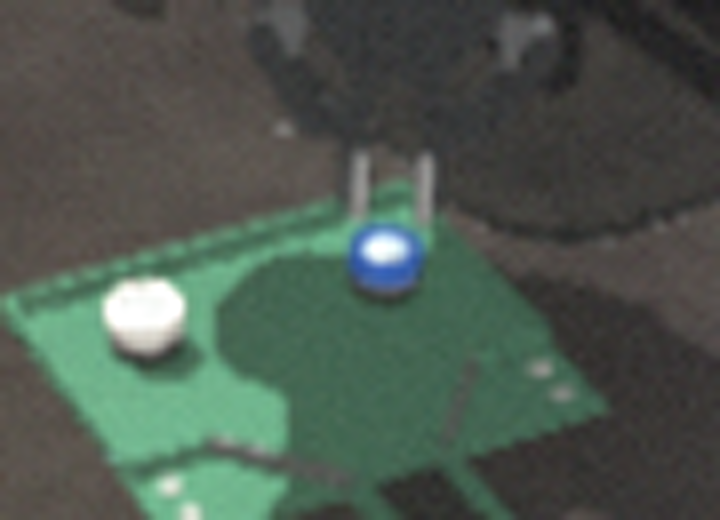

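The picture shows both fingers just behind blue at about (385,255), straddling it centrally. Pushing diagonally.

Emit:
arm_command --series '[[0.53, [8, 1, 2.3], 0], [0.53, [17, 1.5, 2.3], 0], [0.53, [26, 1.5, 2.3], 0], [0.53, [35, 1.5, 2.3], 0], [0.53, [44, 1.5, 2.3], 0]]'

```text
t: 9.02
position: [626.9, 106.2, 31.0]
orientation: [-1.442, 2.79, -0.0]
force: [0.3, 0.3, 0.3]
opening: 20.0
```

```bash
python3 -c "
from meas import *
p=scene('s9.png',30,80)
slens(p,'blue',39,87); slens(p,'white',-56,121); slens(p,'orange',0,-86)
h=-.55
plan([(54-9*i*.523,112.5-9*i*.8525,h,24,31) for i in (4,5,6,7,8,9,10)],0.53); print(read_state()['force'])"
```

```text
off 286 159
blue scene [333.5 192.9] 36 [36.6 80.8]
white scene [303.5 193.2] 66 [-55.1 122.8]
orange scene [349.8 226.3] 86 [ -0.  -86.3]
t 9.075 tcp [626.1 105.4  30.9] tray [ 50.8 107.3] open 20.3
[[0.53,[5.9,-0.0,-0.1],-0.003],[0.53,[14.9,-0.1,-0.1],-0.003],[0.53,[23.9,-0.1,-0.1],-0.003],[0.53,[32.9,-0.1,-0.1],-0.003],[0.53,[41.9,-0.1,-0.1],-0.003],[0.53,[50.9,-0.2,-0.1],-0.003],[0.53,[59.9,-0.2,-0.1],-0.003]]
[-1.18167724 -0.90864644 -1.10038686]
```

Emit:
arm_command --series '[[0.53, [9, 0, 0], 0], [0.53, [18, 0, 0], 0], [0.53, [27, 0, 0], 0], [0.53, [36, 0, 0], 0], [0.53, [44, 0, 0], 0]]'

```text
t: 9.7
position: [601.4, 70.4, 30.8]
orientation: [1.443, -2.791, -0.0]
force: [0.2, 0.3, 0.2]
opening: 20.2
```

```bash
python3 -c "
from meas import *
p=scene('s10.png',15,45)
slens(p,'blue',15,47); slens(p,'white',-56,121); slens(p,'orange',0,-86)
plan([(11,43,-.55,24,31),(8,38,-.5,24,31),(5,33,-.4,24,31),(2,27,-.3,24,31),(0,20,-.2,24,31),(0,13,-.1,24,31)],0.53); print(read_state()['force'])"
```

```text
off 287 166
blue scene [332.6 201.3] 38 [11.9 41.9]
white scene [303.5 193.2] 66 [-55.1 122.8]
orange scene [349.7 226.3] 87 [ -0.3 -86.1]
t 9.75 tcp [600.6  69.7  30.7] tray [27.7 70. ] open 20.6
[[0.53,[7.8,0.1,-0.3],-0.003],[0.53,[13.6,1.2,-0.3],-0.053],[0.53,[19.7,3.5,-0.3],-0.153],[0.53,[26.9,5.3,-0.3],-0.253],[0.53,[34.6,5.6,-0.3],-0.353],[0.53,[41.5,4.1,-0.3],-0.453]]
[-0.91316786 -0.92731288 -0.32788479]
```

Emit:
arm_command --series '[[0.53, [10, 0.5, -0.2], -0.03], [0.53, [18, 2.5, -0.2], -0.12], [0.53, [26, 4.5, -0.2], -0.24], [0.53, [33, 5.2, -0.2], -0.34], [0.53, [40, 4.5, -0.2], -0.45]]'

```text
t: 10.38
position: [574.6, 40.6, 31.0]
orientation: [2.033, -2.395, -0.0]
force: [0.4, -0.0, -0.8]
opening: 19.9
```

```bash
python3 -c "
from meas import *
p=scene('s11.png',0,10)
slens(p,'blue',0,12); slens(p,'white',-56,121); slens(p,'orange',0,-86)
plan([(0.5,8,-.05,24,31),(.5,2,0,24,31),(.5,-5,0,24,31),(.5,-12,0,24,31),(.5,-19,0,24,31),(.5,-26,0,24,31)],0.53); print(read_state()['force'])"
```

```text
off 289 174
blue scene [333.7 208.1] 44 [-1.8 10.1]
white scene [303.5 193.2] 66 [-55.1 122.8]
orange scene [349.8 226.3] 87 [ -0.1 -86.1]
t 10.425 tcp [574.1  40.   30.9] tray [ 3.1 38.7] open 19.8
[[0.53,[6.8,0.8,-0.1],-0.044],[0.53,[12.9,1.4,-0.1],-0.094],[0.53,[19.8,0.7,-0.1],-0.094],[0.53,[26.8,0.1,-0.1],-0.094],[0.53,[33.8,-0.6,-0.1],-0.094],[0.53,[40.8,-1.2,-0.1],-0.094]]
[-0.75817969 -0.34949105 -0.0798574 ]
```

View pics/s11.png

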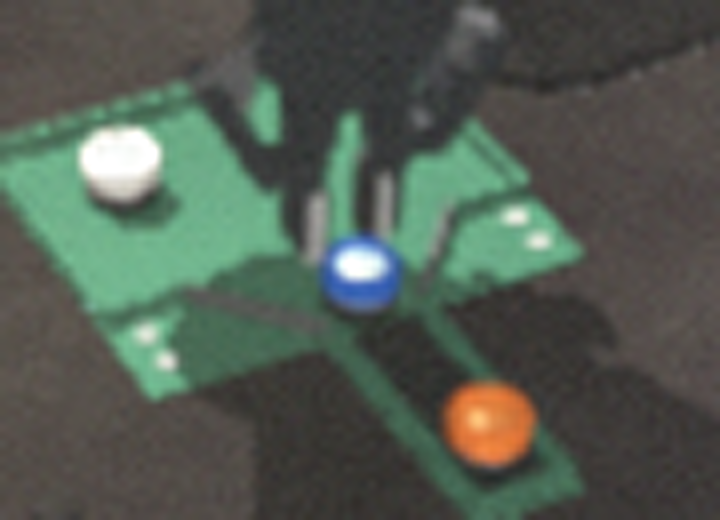

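Blue is just before the gate, roughly centred at (360,272); orange stands in the slot at (490,425). Continuing.

Emit:
arm_command --series '[[0.53, [7, 0, 0], -0.044], [0.53, [13, 0.4, 0], -0.094], [0.53, [20, -0.3, 0], -0.094], [0.53, [27, -0.9, 0], -0.094], [0.53, [34, -1.6, 0], -0.094]]'

```text
t: 11.05
position: [570.9, 6.6, 31.0]
orientation: [2.138, -2.302, 0.0]
force: [0.3, -0.6, -0.8]
opening: 20.1
```

```bash
python3 -c "
from meas import *
p=scene('s12.png',0,10)
slens(p,'blue',0,-22); slens(p,'white',-56,121); slens(p,'orange',0,-86)
plan([(1,-28,0,24,31),(1,-36,0,24,31),(1,-44,0,24,31),(1,-52,0,24,31),(1,-56,0,24,31)],0.53); print(read_state()['force'])"
```

```text
off 289 174
blue scene [339.4 214. ] 49 [  0.2 -23. ]
white scene [303.5 193.2] 66 [-55.1 122.8]
orange scene [349.7 226.2] 88 [ -0.2 -86. ]
t 11.1 tcp [570.7   6.   30.9] tray [1.9 4.5] open 19.9
[[0.53,[8.5,0.8,-0.1],-0.009],[0.53,[16.5,0.7,-0.1],-0.009],[0.53,[24.5,0.6,-0.1],-0.009],[0.53,[32.5,0.6,-0.1],-0.009],[0.53,[36.5,0.5,-0.1],-0.009]]
[-0.41204371 -0.07387451 -0.44765128]
```

Emit:
arm_command --series '[[0.53, [8, 0.5, 0], 0], [0.53, [16, 0.7, 0], 0], [0.53, [24, 0.6, 0], 0], [0.53, [30, 0.6, 0], 0], [0.53, [34, 0.5, 0], 0]]'

```text
t: 11.72
position: [567.9, -27.3, 31.0]
orientation: [2.139, -2.301, -0.0]
force: [-1.0, -0.6, -0.4]
opening: 20.0
```

Emit:
arm_command --series '[[0.53, [0, 0, 0], 0], [0.53, [-12, 0, 0], 0], [0.53, [-15, 0, -40], 0], [0.53, [-50, 0, -80], 0], [0.53, [-110, 0, -80], 0]]'

```text
t: 12.35
position: [577.9, 84.6, 114.8]
orientation: [-2.134, 2.298, -0.004]
force: [2.1, 0.1, -0.6]
opening: 20.0
```

```bash
python3 -c "
from meas import *
p=scene('s13.png',0,-30)
slens(p,'blue',0,-55,7); slens(p,'white',-56,121); slens(p,'orange',0,-86)
h=np.arctan2(55,95);print(h)
plan([(-55,121,h,44,110),(-55,121,h,44,60),(-55,121,h,44,31)],0.53); print(read_state()['force'])"
```

```text
off 295 181
blue scene [343.5 219.9] 40 [ -2.5 -52.9]
white scene [303.5 193.2] 66 [-55.1 122.8]
orange scene [350.3 226.8] 77 [ -0.  -88.9]
0.5247957716501073
t 12.4 tcp [578.4  90.8 113.5] tray [ 4.2 89.6] open 20.2
[[0.53,[-69.0,81.6,3.3],-0.531],[0.53,[-68.8,81.9,53.3],-0.531],[0.53,[-68.7,82.1,82.3],-0.531]]
[1.23557945 4.5241469  0.275653  ]
```

Blue is seated behind orange (which moved about 2 mm). Now white, mirrored.

Emit:
arm_command --series '[[0.53, [-34, 40, 3], -0.18], [0.53, [-69, 82, 3], -0.36], [0.53, [-69, 82, 3], -0.531], [0.53, [-69, 82, 40], -0.531], [0.53, [-69, 82, 60], -0.531]]'

```text
t: 13.02
position: [498.2, 158.5, 49.9]
orientation: [2.669, -1.657, -0.001]
force: [0.2, 0.3, 0.1]
opening: 19.7
```

```bash
python3 -c "
from meas import *
plan([(-55,121,.525,44,40),(-55,121,.525,44,31)],0.53)"
```

```text
t 13.025 tcp [498.2 158.5  49.9] tray [-80.3 152. ] open 19.7
[[0.53,[-4.5,-6.3,9.9],-0.001],[0.53,[-4.5,-6.3,18.9],-0.001]]
```

Emit:
arm_command --series '[[0.53, [-4, -6, 0], 0], [0.53, [-4, -6, 9], 0], [0.53, [-4, -6, 18.5], 0], [0.53, [-4, -6, 18.5], 0]]'

```text
t: 13.52
position: [502.3, 163.6, 32.0]
orientation: [2.667, -1.658, -0.001]
force: [0.1, -0.6, 0.1]
opening: 20.2
```

```bash
python3 -c "
from meas import *
p=scene('s14.png',-45,105)
slens(p,'white',-56,121)
h=.525
plan([(-55+9*i*np.sin(h),121-9*i*np.cos(h),h,24,31) for i in range(6)],0.53); print(read_state()['force'])"
```

```text
off 263 161
white scene [303.3 193.7] 50 [-56.7 120.7]
t 13.575 tcp [502.6 163.7  32.4] tray [-76.2 157.5] open 19.8
[[0.53,[18.2,-0.1,1.4],-0.002],[0.53,[27.2,-0.1,1.4],-0.002],[0.53,[36.2,-0.2,1.4],-0.002],[0.53,[45.2,-0.2,1.4],-0.002],[0.53,[54.2,-0.2,1.4],-0.002],[0.53,[63.2,-0.2,1.4],-0.002]]
[ 0.27422525  0.49170304 -0.90976031]
```

View pics/s14.png

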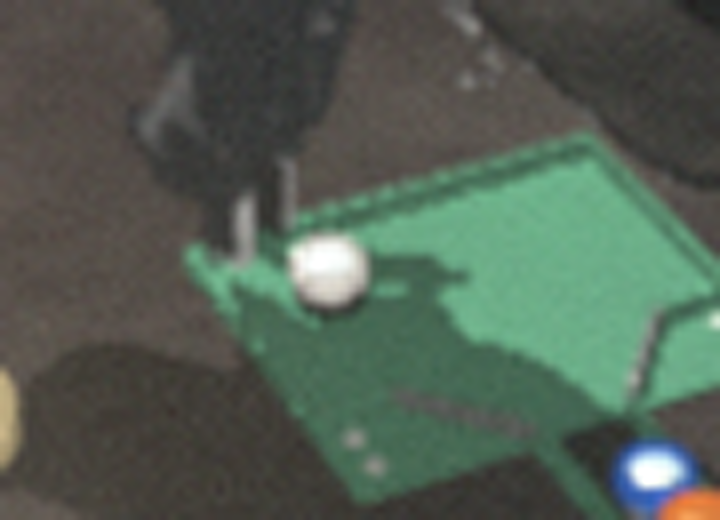

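The cradle (fingertips near (243,260) and (288,222)) is behind white, which is at (330,270). Pushing.

Emit:
arm_command --series '[[0.53, [10, 0, 1.4], 0], [0.53, [19, 0, 1.4], 0], [0.53, [28, 0, 1.4], 0], [0.53, [37, 0, 1.4], 0], [0.53, [46, 0, 1.4], 0]]'

```text
t: 14.2
position: [523.4, 122.0, 31.2]
orientation: [-2.668, 1.659, -0.0]
force: [-0.7, 0.6, 0.4]
opening: 19.9
```

```bash
python3 -c "
from meas import *
p=scene('s15.png',-40,95)
slens(p,'white',-40,97); h=.525
plan([(-55+9*i*np.sin(h),121-9*i*np.cos(h),h,24,31) for i in range(4,9)],0.53); print(read_state()['force'])"
```

```text
off 266 163
white scene [310.4 196.7] 55 [-42.6  96. ]
t 14.25 tcp [523.6 121.4  31.1] tray [-52.5 116.6] open 19.8
[[0.53,[7.0,-0.1,0.1],-0.003],[0.53,[16.0,-0.1,0.1],-0.003],[0.53,[25.0,-0.1,0.1],-0.003],[0.53,[34.0,-0.1,0.1],-0.003],[0.53,[43.0,-0.2,0.1],-0.003]]
[ 0.42594454 -1.68358815  0.4621216 ]
```

Emit:
arm_command --series '[[0.53, [9, 0, 0], 0], [0.53, [18, 0, 0], 0], [0.53, [27, 0, 0], 0], [0.53, [36, 0, 0], 0], [0.53, [45, 0, 0], 0]]'

```text
t: 14.88
position: [543.3, 81.7, 31.1]
orientation: [2.668, -1.659, 0.0]
force: [0.2, -0.0, -0.3]
opening: 20.2
```

```bash
python3 -c "
from meas import *
p=scene('s16.png',-15,55)
slens(p,'white',-18,56)
plan([(-14,49,.525,24,31),(-9.5,41,.5,24,31),(-5,33,.42,24,31),(-1.5,26,.32,24,31),(.5,19,.22,24,31),(1,12,.1,24,31)],0.53); print(read_state()['force'])"
```

```text
off 278 167
white scene [321.5 201.5] 56 [-21.3  56.9]
t 14.925 tcp [543.5  81.1  31. ] tray [-30.1  77.7] open 20.2
[[0.53,[8.9,0.4,0.0],-0.002],[0.53,[18.1,-0.1,0.0],0.023],[0.53,[27.4,-1.9,0.0],0.103],[0.53,[35.6,-3.8,0.0],0.203],[0.53,[43.3,-4.4,0.0],0.303],[0.53,[50.6,-4.0,0.0],0.423]]
[ 0.24738666 -0.2490661  -0.08012677]
```

Emit:
arm_command --series '[[0.53, [9, 0.2, 0], 0], [0.53, [18, -0.2, 0], 0.023], [0.53, [27, -2, 0], 0.103], [0.53, [35, -4, 0], 0.203], [0.53, [42, -4.8, 0], 0.303]]'

```text
t: 15.55
position: [566.3, 46.2, 31.1]
orientation: [2.383, -2.047, 0.0]
force: [-0.3, 0.2, -0.4]
opening: 19.9
```

```bash
python3 -c "
from meas import *
p=scene('s17.png',0,20)
slens(p,'white',0,20);slens(p,'blue',0,-55,7);slens(p,'orange',0,-88)
plan([(1,14,.14,24,31),(1.2,7,.06,24,31),(1.2,0,0,24,31),(1.2,-7,0,24,31),(1.2,-14,0,24,31)],0.53); print(read_state()['force'])"
```

```text
off 287 172
white scene [332.6 206. ] 61 [ 0.1 20.6]
blue scene [343.5 219.8] 41 [ -2.2 -52.2]
orange scene [350.2 226.8] 80 [ -0.3 -88.9]
t 15.6 tcp [566.6  45.8  31.1] tray [-4.8 44. ] open 20.1
[[0.53,[6.6,-1.1,0.1],0.071],[0.53,[13.7,-1.7,0.1],0.151],[0.53,[20.8,-1.6,0.1],0.211],[0.53,[27.6,-0.2,0.1],0.211],[0.53,[34.5,1.3,0.1],0.211]]
[1.28064328 0.37973473 0.26451969]
```

View pics/s17.png

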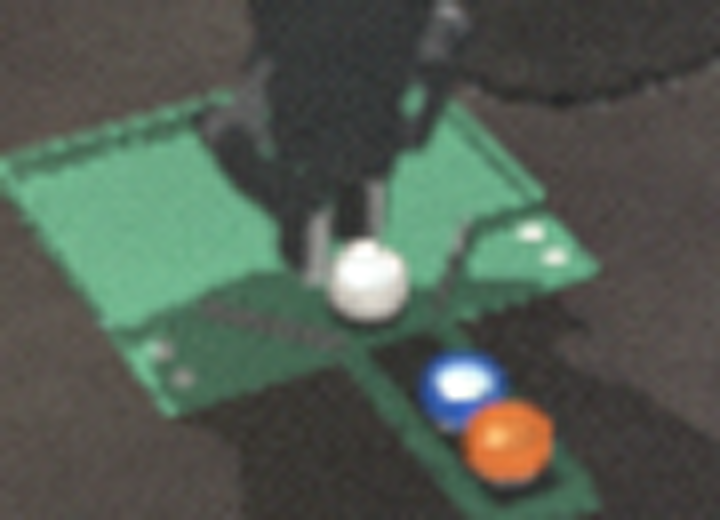

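White is before the gate at (367,283) in the crop, on the slot line; blue and orange are in the slot behind one another. Continuing.

Emit:
arm_command --series '[[0.53, [7, -0.8, 0], 0.071], [0.53, [14, -1.4, 0], 0.151], [0.53, [21, -1.2, 0], 0.211], [0.53, [28, 0.1, 0], 0.211], [0.53, [35, 1.4, 0], 0.211]]'

```text
t: 16.23
position: [569.9, 11.5, 31.1]
orientation: [2.161, -2.28, -0.0]
force: [-0.4, 0.6, -0.4]
opening: 19.9
```

```bash
python3 -c "
from meas import *
p=scene('s18.png',0,-30)
slens(p,'white',0,-14,7);slens(p,'blue',0,-55,7);slens(p,'orange',0,-88)
plan([(1,-18,0,24,31),(1,-21,0,24,31),(1,-24,0,24,31)],0.53); print(read_state()['force'])"
```

```text
off 295 181
white scene [338.  212.6] 56 [ -0.6 -15.4]
blue scene [344.  220.2] 37 [ -1.9 -54.8]
orange scene [350.2 226.9] 76 [ -0.2 -89.1]
t 16.275 tcp [569.7  10.9  31.1] tray [0.6 9.4] open 19.9
[[0.53,[3.4,-0.4,0.1],0.01],[0.53,[6.4,-0.3,0.1],0.01],[0.53,[9.4,-0.3,0.1],0.01]]
[-0.31202269  0.38516748  0.86509694]
```

Emit:
arm_command --series '[[0.53, [4, 0, 0], 0], [0.53, [7, 0, 0], 0], [0.53, [10, 0, 0], 0], [0.53, [10, 0, 0], 0]]'

```text
t: 16.77
position: [569.4, 1.8, 31.1]
orientation: [2.159, -2.282, 0.0]
force: [0.7, 0.1, -0.2]
opening: 20.3
```

Emit:
arm_command --series '[[0.53, [0, 0, 0], 0], [0.53, [-12, 0, 0], 0], [0.53, [-15, 0, -40], 0], [0.53, [-60, 0, -90], 0], [0.53, [-120, 0, -150], 0]]'

```text
t: 17.4
position: [574.9, 104.1, 163.5]
orientation: [-2.158, 2.283, -0.0]
force: [1.2, 0.7, 0.3]
opening: 20.0
```

Emit:
arm_command --series '[[0.53, [-60, 0, -40], 0], [0.53, [-120, 0, -60], 0], [0.53, [-180, 0, -60], 0], [0.53, [-180, 0, -60], 0]]'

```text
t: 17.9
position: [584.5, 287.0, 221.8]
orientation: [-2.163, 2.277, 0.0]
force: [-0.5, -0.4, 0.4]
opening: 20.2
```

```bash
python3 -c "
from meas import *
p=scene('s19.png',0,-30)
slens(p,'white',0,-25,7);slens(p,'blue',0,-57,7);slens(p,'orange',0,-89)
p,d=capture('top'); cv2.imwrite('pics/top9.png',p)
for k,Y in (('white',-25),('blue',-57),('orange',-89)):
    g=proj('top',np.r_[tray(*Q,[0,Y])[0],25])[0]; r=lens(p,Q,k,g); print(k,None if r is None else (r[0].round(1),r[1],r[3].round(1)))
cv2.imwrite('pics/f.png',cv2.resize(p[150:215,320:400],None,fx=8,fy=8,interpolation=cv2.INTER_CUBIC)); s=read_state(); print(s['t'],s['position'])"
```

```text
off 295 181
white scene [340.  214.9] 59 [ -0.6 -27.8]
blue scene [344.5 219.9] 39 [  0.4 -54.3]
orange scene [350.6 227. ] 84 [  0.5 -90. ]
white (array([348.9, 183.7]), np.uint64(102), array([ -1.1, -27.7]))
blue (array([358.5, 185.8]), np.uint64(119), array([ -1.6, -55.3]))
orange (array([369.6, 188.3]), np.uint64(121), array([ -2.5, -87. ]))
18.0 [584.28090458 284.03515761 221.30709429]
```

Both cameras put all three lenses well inside their ranges, with the arm clear. Handing in.

```bash
python3 -c "
from workcell import *
print(job_done(), read_state()['t'])"
```

```text
the job is handed in; nothing more can be done
the job is handed in; nothing more can be done
```

I swept the three lenses through the gate one at a time, orange, then blue, then white. I pushed each with the two fingertips held 20 mm apart as a cradle, with the tips about 14–16 mm above the worktop. I handed the job in after about 18 s of robot time and got no verdict back.

Last positions in the tray's frame (mm):

| Lens | Scene camera (x, y) | Top camera (x, y) | Required y |
|---|---|---|---|
| Orange | +0.5, −90 | −2.5, −87 | below −70 |
| Blue | +0.4, −54 | −1.6, −55 | −70 to −38 |
| White | −0.6, −28 | −1.1, −28 | −38 to −14 |

- **Camera agreement:** the two cameras differ by up to 3 mm, about what their calibration allows. All readings are inside the required ranges, including ±6 mm across the slot.
- **Forces:** the tool force stayed within about 2 N in every reading taken while pushing, and within about 5 N during the fast moves clear of the lenses.
- **Not checked:** my picture limit was used up, so I didn't view the final close-up; the last check rests on measured numbers alone. I didn't measure the lenses' tilt. I didn't re-measure the bystanders either, but the arm's path stayed well clear of them.

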